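# Label holder under the vise lip

## Task

Wind the small vise on the work table wide open with its crank, right back to its stop. Then take the loose aluminium label holder, lay it flat on the vise bed between the jaws and push one of its plain edges in under the lip of the fixed jaw until it is fully home and square against the jaw. Finish while still holding it there, pressed firmly against the fixed jaw, so that I can wind the moving jaw up to it: do not let go, and leave the other things on the table where they stand.

Things in the scene. Friction and masses are not known exactly. Their poses are not given: they have to be found in the camera images.
- vise: small grey and steel vise, fixed to the table. Origin: centre of its foot (176 x 84 mm), on the table top; x level along the screw from the crank end to the fixed jaw, z up. Jaws and flat bed are 44 mm wide; bed top 88 mm above the table; from the bed down to z = 32 mm the body is no wider than the bed. Nothing on it is higher than 116 mm. Its end plate reaches x = -77 mm.
- jaw_seat (a point): middle of the foot of the fixed jaw's upright face, at bed height (vise x = +60 mm, z = 88 mm); axes as the vise. The face looks to -x. The fixed lip juts 7 mm from the face toward -x, its underside 7 mm above the bed: a pocket 7 mm deep and high, 44 mm wide, open at both sides.
- moving_jaw_lip (a point): middle of the free edge of the moving jaw's lip (same lip: 7 mm out toward +x, underside 7 mm above the bed), 12 mm above the bed. The clear gap between the two lips is 42 mm with joint vise_jaw at 0 and 66 mm wide open.
- vise_jaw (a joint): opening of the moving jaw, m: 0 = as near the fixed jaw as it goes, 0.024 = wide open against its stop. It moves only by the crank (8 mm a turn) and stays where it is left; it cannot be pushed.
- vise_crank (a joint): angle of the crank, rad: 0 = shut, handle straight up; 18.85 (three turns) = wide open, hard stop. Grows counter-clockwise as seen from the crank end looking along vise +x: at angle q the handle is at vise y = 35 mm sin q, z = 70 mm + 35 mm cos q. Takes 2 to 3 N at the handle; stays where it is left.
- crank_hub (a point): point on the crank's axis (70 mm above the table, level, along vise x) in the plane of the middle of the handle, vise x = -125 mm
- crank_handle (a point): middle of the black revolving crank handle, a level round bar along vise x, 15 mm diameter, 46 mm long (vise x from -98.5 to -144.5 mm), which spins freely on its pin; 35 mm from the crank's axis. The crank arm lies beyond its +x end; nothing stands in front of or beside the handle.
- holder_center (a point): centre, 4 mm over the underside, of the loose aluminium label holder: 54 mm along its x, 66 mm along y, 8 mm high, 60 g, flat on the table. A 4 mm base plate with a white card; along both y sides run folded channels 8 mm high, 5.5 mm wide, 55 mm clear between; the edges at both ends of x are plain, 4 mm thick, either may go under the lip. Grasp it across the channels (66 mm).
- label_holder: the label holder; origin at the centre of its underside, axes as holder_center
- specimen_jar: bystander: glass jar with black cap, 48 mm diameter, 74 mm high; origin at the centre of its underside
- dropper_bottle: bystander: amber dropper bottle, 33 mm diameter, 102 mm high; origin at the centre of its underside
- loupe: bystander: black loupe, 42 mm diameter, 48 mm high; origin at the centre of its underside
- stapler: bystander: grey stapler, 34 x 135 x 42 mm; origin at the centre of its underside
- eraser: bystander: eraser, 22 x 48 x 12 mm; origin at the centre of its underside
- film_pot: bystander: film pot with grey lid, 34 mm diameter, 51 mm high; origin at the centre of its underside
- fixed_jaw_face: the upright steel face of the fixed jaw under its lip, 44 mm wide, that the label holder's edge is pressed against; its origin is the vise's origin
- matchbox: bystander: matchbox lying flat, 35 x 50 x 14 mm; origin at the centre of its underside
- brass_weight: bystander: brass weight with a knob, 30 mm diameter, 42 mm high; origin at the centre of its underside
There are look-alikes about, which are no part of the job. Of the things that look like the label_holder, the smaller one is meant.

How it is judged:
On the way:
1. the vise is wound wide open (at least 21.5 of its 24 mm) (value of joint vise_jaw above 0.0215 m), for 0.2 s.
At the end, for the whole second after the job is handed in: The vise is wide open (over 21 mm); the holder lies flat on the bed (2.5 mm, 0.08 rad), channels up, its edge under the fixed lip and home on the jaw face within 1.7 mm, square within 0.06 rad, central within 8 mm, fingers on it, pressed against the face with over 3 N through the last second (value of joint vise_jaw above 0.021 m and x of holder_center in the frame of jaw_seat above -0.0287 m and y of holder_center in the frame of jaw_seat between -0.008 and 0.008 m and z of holder_center in the frame of jaw_seat between 0.002 and 0.0065 m and angle between the x axis of holder_center and the x axis of jaw_seat, either way round below 0.06 rad and angle between holder_center's own z axis and vertical below 0.08 rad and contact force between label_holder and fixed_jaw_face above 3 N and contact force between the fingers and label_holder above 2 N); the arm keeps its last pose, push and grip.
It fails at once if a bystander (jar, dropper bottle, loupe, stapler, eraser, film pot, matchbox, brass weight) is shifted by more than 30 mm (distance of any of specimen_jar, dropper_bottle, loupe, stapler, eraser, film_pot, matchbox, brass_weight from where it was at the start of the episode above 0.03 m).
It also fails if it takes over 72 s, if anything falls off the work surface, if the arm or the gripper's body presses on something with over 40 N, if the wrist force passes 120 N, or if a joint passes its speed limit or range.

## Robot

A 6-joint arm with a two-finger parallel gripper is mounted at the origin on a cart in front of the work surface, level with it; the furniture and walls round the work are solid. World frame = base frame: x ahead of the robot, y to its left, z up, the work surface at z = 0. Lengths are in m, angles in rad, forces in N, time in s.
With the tool pointing down it reaches from about 0.25 to 0.725 m from the base axis. Payload 4 kg.
Tool frame: the origin (TCP) lies at the very end of the fingers, on their centre line; the grasp point (between the pads) lies 19 mm behind it; z points along the fingers, y is the line along which they close (so a half turn about z gives the same grasp; the last joint's range is limited). The gripper opens to 85 mm and grips with 20 to 120 N. Pads are 22 mm wide; open, the fingers measure 114 mm over their backs; the gripper's body (76 mm by 85 mm) begins 54 mm behind the grasp point. The pads swing forward as they close: fully open they stand 13 mm farther back than shut.
Start: joints at [-1.207, 0.241, 0.005, 1.335, 0, 1.571], TCP at [0.178, -0.467, 0.231] pointing down, gripper open.
Joint ranges: [-2.72, 2.72], [-1.05, 1.87], [-1.09, 1.28], [-1.99, 2.15], [-1.42, 1.44], [-3.14, 3.14]. Speed limits (rad/s): [2.79, 2.79, 3.14, 3.14, 3.14, 3.14].

## Interface

Orientations are given as a unit quaternion [x, y, z, w].
In Python, from workcell import bot, vision, workorder, boxes_of gives the robot as it stands.
- The arm moves only by the tool send_rows, never from a script. Its argument "motion" is text: rows parted by semicolons, each of 5 numbers parted by spaces: the closure, from -1 (fully open) to 1 (shut), so that 0 is half open, then the shift along the tool's x, y, z in cm, then the turn about the tool's z in rad. In form: claw x y z twist; .... A call has 1 to 5 rows; each row is the pose to reach, as a shift and turn from the pose commanded when the call began, along the tool's axes at that moment; what a row does not reach only later rows make up. A row lasts 1/10 s, in which the tool goes at most 50 mm and 8.59 degrees, less where a joint would pass 70% of its speed; a pose out of reach is approached as far as the arm can. A call with a gripper value outside its range is refused whole. The fingers move at their own pace and stop on an object; the grip force is fixed at half the most. Time passes only in rows, so rows that repeat a pose let the fingers close. It gives the time, the measured TCP pose, the force, the opening and the grip force at its end, in the units of the state.
- bot.get_obs(): the state, without advancing time (a new reading comes with each control period).
- vision.camera(name): name is "side" or "top" or "wrist"; returns the picture (400x640x3 uint8, red, green, blue); there is no depth.
- vision.camera_model(name): a dict with "fov_y" (degrees; the focal length in pixels is half the picture's height over the tangent of half this angle, whatever the lens; pixels are square), "cx", "cy" (the principal point, pixels), "k1" (the pictures are not rectified: a ray, as slopes to the right and down, at radius r is drawn at 1 + k1 r^2 times it, then the intrinsics apply), "world_from_camera" (4x4, takes a point from camera to world coordinates); the wrist camera has in their place "hand_eye" (4x4, takes a point from camera to tool coordinates, whose origin is the TCP and whose axes are the flange's). Camera axes: x right, y down, z forward; pixel columns grow to the right and rows downward; lengths in m; the calibration is good to about 2 mm. A picture is of the moment at which its call begins: read the wrist's pose just before it. camera_model takes no time and is no camera call.
- workorder.job_done(): hands the job in; it is judged then, once.
Trained networks look in the newest picture that a camera, given by its name, has taken for a name from the list of things; names that differ only in an ending like _2 or _b are one class to them, and where a whole thing is asked for, a point or a joint stands for the part that bears it (a point fixed in the world has none). Each returns a list of dicts, best first, with "conf" (0 to 1); they miss things now and then, are a little off and sometimes report something else, mostly with a low value. They report only what shows in the picture. A call takes as long as a camera call. They do not tell look-alikes from the thing itself.
- boxes_of(camera, target): "rect" ([centre column, centre row, width, height] in pixels, round what is visible of it).
The state is a dict: "clock": time; "joint_pos": joint angles; "joint_vel": joint speeds; "tau": joint torques, N m; "eef_pos": TCP position; "tool_rot": TCP orientation; "ft_force": force on the tool from outside, world axes, zero at the start; "ft_torque": the same for the moment, N m; "grip_width": finger opening in m; "grasp_force": force on a finger pad.
Only numpy, scipy, OpenCV 4.12 (cv2) and the standard library are available. Lean on these libraries where they do the work, as an engineer would, in place of code of your own. Each camera call takes 0.05 s, during which the arm holds its last target. There are 200 camera calls.

## Working session

There is one attempt and no reset: what is moved stays moved. The work goes in short steps, Python scripts to look and compute and a tool call to move; the robot and the scene stay as the last step left them, time stands still between calls to the robot, and variables do not carry over. Pictures are saved under pics/ and viewed, at most 10 in all, crops included, and the job is handed in when it is done.

Besides the shell and the picture viewer there is one more tool, called after "Call:" as name(argument=value, ...) on one line, values as JSON. send_rows: Moves the arm, as the interface text tells. Its arguments: {"type":"object","properties":{"motion":{"type":"string"}},"required":["motion"]}

```bash
mkdir -p pics; ls
cat > h.py <<'E'
import numpy as np, cv2
from scipy.spatial.transform import Rotation as R
from workcell import bot, vision, workorder, boxes_of
def model(n):
    m=vision.camera_model(n); f=200/np.tan(np.radians(m['fov_y'])/2)
    K=np.array([[f,0,m['cx']],[0,f,m['cy']],[0,0,1.]]); D=np.array([m['k1'],0,0,0.])
    if n=='wrist':
        o=bot.get_obs(); T=np.eye(4); T[:3,:3]=R.from_quat(o['tool_rot']).as_matrix(); T[:3,3]=o['eef_pos']
        T=T@np.array(m['hand_eye'])
    else: T=np.array(m['world_from_camera'])
    return K,D,T
def ray(n,uv,M=None):
    K,D,T=M or model(n)
    p=cv2.undistortPoints(np.array([[uv]],float),K,D)[0,0]
    return T[:3,3],T[:3,:3]@np.array([p[0],p[1],1])
def at_z(n,uv,z,M=None):
    o,d=ray(n,uv,M); return o+d*(z-o[2])/d[2]
def proj(n,P,M=None):
    K,D,T=M or model(n); W=np.linalg.inv(T)
    return cv2.projectPoints(np.array(P,float).reshape(-1,3),cv2.Rodrigues(W[:3,:3])[0],W[:3,3],K,D)[0][:,0]
def snap(n,f=None):
    im=vision.camera(n)
    if f: cv2.imwrite('pics/'+f,cv2.cvtColor(im,cv2.COLOR_RGB2BGR))
    return im
E
python3 - <<'E'
from h import *
a=snap('top','top1.png');b=snap('side','side1.png')
print(bot.get_obs()['clock'])
for n in('top','side'):
    M=model(n);print(n,M[2].round(3).tolist())
    for t in ['vise','crank_handle','label_holder','specimen_jar','dropper_bottle','loupe','stapler','eraser','film_pot','matchbox','brass_weight']:
        for r in boxes_of(n,t)[:3]:
            if r['conf']>.25: print(n,t,np.round(r['conf'],2),np.round(r['rect']).tolist(),at_z(n,r['rect'][:2],0.0,M).round(3)[:2])
cv2.imwrite('pics/c1.png',cv2.cvtColor(np.vstack([a,b])[:,:],cv2.COLOR_RGB2BGR))
print(bot.get_obs())
E
```

```text
pics
0.1
top [[0.024, -0.996, 0.09, 0.55], [-0.999, -0.026, -0.019, -0.065], [0.021, -0.09, -0.996, 1.007], [0.0, 0.0, 0.0, 1.0]]
top vise 0.57 [320.0, 209.0, 98.0, 34.0] [ 0.629 -0.086]
top crank_handle 0.62 [401.0, 167.0, 20.0, 14.0] [ 0.749 -0.304]
top crank_handle 0.48 [359.0, 217.0, 15.0, 7.0] [ 0.61  -0.191]
top label_holder 0.77 [241.0, 223.0, 40.0, 42.0] [0.588 0.124]
top label_holder 0.67 [191.0, 226.0, 28.0, 28.0] [0.577 0.256]
top specimen_jar 0.63 [233.0, 152.0, 22.0, 20.0] [0.779 0.153]
top dropper_bottle 0.65 [403.0, 166.0, 16.0, 14.0] [ 0.752 -0.308]
top dropper_bottle 0.63 [256.0, 146.0, 10.0, 15.0] [0.798 0.091]
top loupe 0.62 [423.0, 264.0, 21.0, 12.0] [ 0.491 -0.365]
top stapler 0.85 [444.0, 195.0, 52.0, 31.0] [ 0.676 -0.421]
top eraser 0.48 [395.0, 275.0, 14.0, 8.0] [ 0.459 -0.29 ]
top eraser 0.38 [314.0, 204.0, 14.0, 17.0] [ 0.643 -0.068]
top film_pot 0.49 [203.0, 162.0, 14.0, 17.0] [0.748 0.234]
top matchbox 0.83 [361.0, 164.0, 18.0, 22.0] [ 0.754 -0.194]
top matchbox 0.38 [311.0, 203.0, 13.0, 19.0] [ 0.644 -0.061]
top brass_weight 0.35 [313.0, 204.0, 17.0, 16.0
[... 874 characters left out ...]
  ]
{'clock': 1.2, 'joint_pos': array([-1.20699346e+00,  2.40610064e-01,  5.01690158e-03,  1.33517885e+00,
        5.51138592e-07,  1.57076491e+00]), 'joint_vel': array([-0.00012341, -0.00010133,  0.00147186, -0.0002098 ,  0.00171422,
       -0.00110277]), 'tau': array([ 1.40006967e-03, -3.72221375e+01,  2.52692807e+01,  1.47191437e-03,
        2.27229943e-04, -1.96099968e-06]), 'eef_pos': array([ 0.1779213 , -0.46729028,  0.2313079 ]), 'tool_rot': array([9.83498660e-01, 1.80915410e-01, 2.47012980e-06, 1.19071229e-05]), 'ft_force': array([-0.57780951,  0.9577929 ,  0.03775006]), 'ft_torque': array([ 0.03866728, -0.02406157, -0.05744801]), 'grasp_force': 0.0, 'grip_width': 0.0856370615817756}
```

View pics/top1.png

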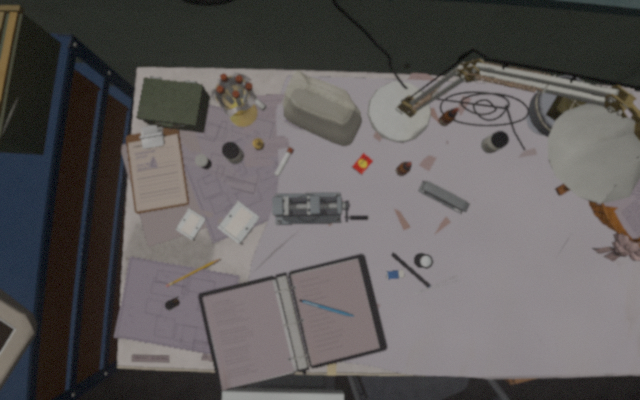

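View pics/side1.png

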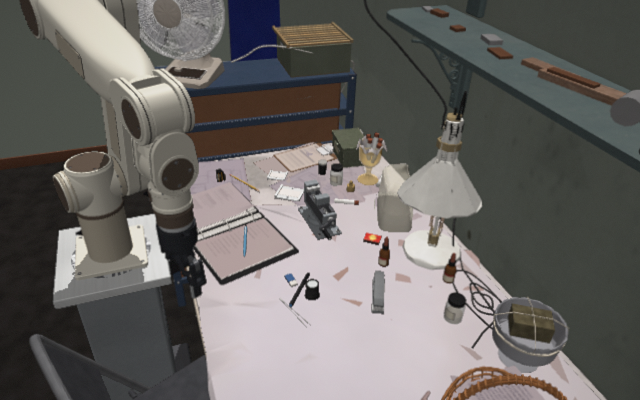

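Top view: vise at cols 273–345, rows 193–224, with the crank at its right (handle ~ (358,217)) and the fixed jaw to the left (world +y). There are two holder look-alikes, a large one at (240,223) and a small one at (191,226). I'll zoom in on both.

Run:
```python
import cv2,numpy as np
a=cv2.imread('pics/top1.png');b=cv2.imread('pics/side1.png')
A=cv2.resize(a[180:245,170:380],None,fx=3.8,fy=3.8,interpolation=cv2.INTER_CUBIC)
B=cv2.resize(b[155:245,250:400],None,fx=3.8,fy=3.8,interpolation=cv2.INTER_CUBIC)
o=np.zeros((A.shape[0]+B.shape[0],A.shape[1],3),np.uint8);o[:A.shape[0]]=A;o[A.shape[0]:,:B.shape[1]]=B
cv2.imwrite('pics/z1.png',np.clip(o*1.5,0,255).astype(np.uint8)); print(o.shape)
from h import *
M=model('top')
for uv in [(358,217),(351,217),(368,217)]:
  for z in(.035,.07,.105): print(uv,z,at_z('top',uv,z,M).round(3))
print(np.array(vision.camera_model('wrist')['hand_eye']).round(3), vision.camera_model('wrist')['fov_y'])
```

```text
(589, 798, 3)
(358, 217) 0.035 [ 0.609 -0.183  0.035]
(358, 217) 0.07 [ 0.607 -0.179  0.07 ]
(358, 217) 0.105 [ 0.604 -0.175  0.105]
(351, 217) 0.035 [ 0.608 -0.165  0.035]
(351, 217) 0.07 [ 0.606 -0.162  0.07 ]
(351, 217) 0.105 [ 0.604 -0.158  0.105]
(368, 217) 0.035 [ 0.609 -0.209  0.035]
(368, 217) 0.07 [ 0.607 -0.204  0.07 ]
(368, 217) 0.105 [ 0.605 -0.199  0.105]
[[-0.001 -0.964 -0.266  0.067]
 [ 1.    -0.001  0.001 -0.001]
 [-0.001 -0.266  0.964 -0.143]
 [ 0.     0.     0.     1.   ]] 65.50075967251838
```

View pics/z1.png

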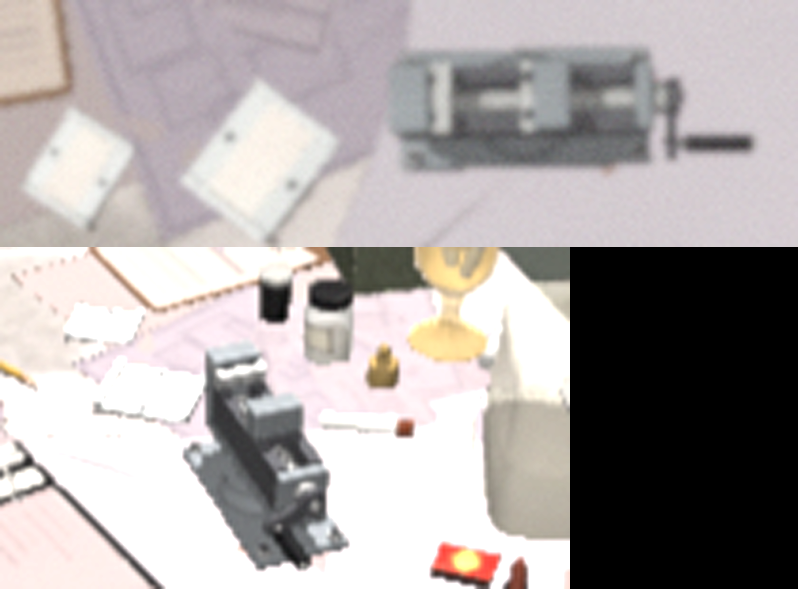

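The crop shows the small holder at (190,224), turned about 36° from the vise direction. The crank handle lies toward −X of the axis, at cols 350–368, row 217.6. Next I'll move the wrist camera over the vise.

Call:
send_rows(motion="-1 4.5 -1.6 0 0; -1 9 -3.2 0 0; -1 13.5 -4.9 0 0; -1 18 -6.5 0 0; -1 22.5 -8.1 0 0")

```text
clock: 1.7
eef_pos: [0.3605, -0.3102, 0.2315]
tool_rot: [0.984, 0.181, 0.0, 0.0]
ft_force: [1.1, -1.4, 0.1]
grip_width: 0.0859
grasp_force: 0.0
```

Call:
send_rows(motion="-1 4.5 -1.6 0 -0.14; -1 9 -3.2 0 -0.28; -1 13.5 -4.9 0 -0.42; -1 18 -6.5 0 -0.56; -1 22.5 -8.1 0 -0.7")

```text
clock: 2.2
eef_pos: [0.5422, -0.1542, 0.2314]
tool_rot: [0.86, 0.51, 0.0, 0.0]
ft_force: [-0.0, -0.4, -0.1]
grip_width: 0.0853
grasp_force: 0.0
```

Call:
send_rows(motion="-1 4.5 1.6 0 -0.14; -1 9.4 3.4 0 -0.28; -1 9.4 3.4 0 -0.42; -1 9.4 3.4 0 -0.5; -1 9.4 3.4 0 -0.5")

```text
clock: 2.7
eef_pos: [0.6164, -0.0894, 0.2306]
tool_rot: [0.709, 0.705, -0.0, -0.0]
ft_force: [0.4, 0.3, 0.7]
grip_width: 0.085
grasp_force: 0.0
```

Run:
```python
from h import *
M=model('wrist'); im=snap('wrist','w1.png'); print(bot.get_obs()['eef_pos'],bot.get_obs()['joint_pos'].round(2))
for t in ['vise','crank_handle','label_holder']:
  for r in boxes_of('wrist',t)[:3]: print(t,round(r['conf'],2),np.round(r['rect']).tolist())
big=cv2.resize(im,(800,500),interpolation=cv2.INTER_CUBIC)
cv2.imwrite('pics/w1b.png',cv2.cvtColor(big,cv2.COLOR_RGB2BGR)); np.save('Mw1.npy',np.array(M[2]))
```

```text
[ 0.61625372 -0.08981953  0.23093281] [-0.14  0.49  0.37  1.45 -0.    1.43]
vise 0.62 [333.0, 166.0, 82.0, 244.0]
crank_handle 0.96 [314.0, 267.0, 13.0, 40.0]
label_holder 0.84 [302.0, 12.0, 46.0, 20.0]
```

View pics/w1b.png

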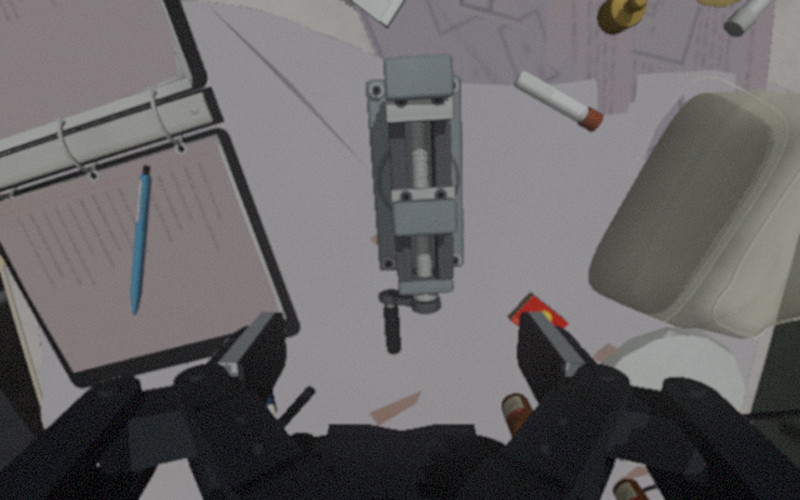

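Wrist view (800-px picture): fixed jaw block top at (384–453, 57–97), moving jaw block at (394–456, 200–234), hub at (427,302), handle from (390,305) to (393,352), left of and near the axis height.

Run:
```python
from h import *
from scipy.optimize import least_squares
K,D,_=model('wrist'); T=np.load('Mw1.npy'); M=(K,D,T)
s=1/1.25
q=lambda u,v,z: at_z('wrist',(u*s,v*s),z,M)[:2].round(4)
print('fixed',[q(*p,.116) for p in[(384,58),(453,57),(452,97),(386,97)]])
print('mov',[q(*p,.116) for p in[(394,203),(454,199),(456,230),(397,234)]])
print('foot',[[q(*p,z) for p in[(368,81),(462,80),(463,266),(382,270)]] for z in(0.0,.012)])
# handle+hub fit
obs=[((-98.5,None),(390.5,307)),((-144.5,None),(393,352))]
def res(p):
    x0,y0,yaw,a=p; c,sn=np.cos(yaw),np.sin(yaw)
    W=lambda x,y,z:np.array([x0+c*x-sn*y,y0+sn*x+c*y,z])
    P=[W(-.0985,.035*np.sin(a),.07+.035*np.cos(a)),W(-.1445,.035*np.sin(a),.07+.035*np.cos(a))]
    for x,y in[(-.088,-.022),(-.088,.022),(.088,-.0),]: pass
    uv=proj('wrist',P,M)/s
    r=[uv-np.array([[390.5,308],[393,351]])]
    # centre lines of jaw tops (only lateral): fixed block centre col, moving block centre col; foot corners z~.01
    F=proj('wrist',[W(.088,.042,.01),W(.088,-.042,.01),W(-.088,-.042,.01),W(-.088,.042,.01)],M)/s
    r.append(F-np.array([[368,81],[462,80],[463,266],[382,270]]))
    return np.concatenate([np.ravel(k) for k in r])
for a0 in(.8,1.57,2.4):
    f=least_squares(res,[.63,-.06,1.57,a0],loss='soft_l1'); print(f.x.round(4),f.cost.round(2),f.fun.round(1))
```

```text
fixed [array([0.6062, 0.0289]), array([0.648 , 0.0292]), array([0.648 , 0.0064]), array([0.607 , 0.0066])]
mov [array([ 0.6112, -0.0595]), array([ 0.651 , -0.0571]), array([ 0.6529, -0.078 ]), array([ 0.613 , -0.0806])]
foot [[array([0.5869, 0.033 ]), array([0.6708, 0.0333]), array([ 0.6776, -0.1405]), array([ 0.5959, -0.1442])], [array([0.5879, 0.0313]), array([0.669 , 0.0316]), array([ 0.6756, -0.1367]), array([ 0.5966, -0.1403])]]
[ 0.6334 -0.0541  1.6277  1.7875] 17.29 [-1.4 -4.2 -0.1  0.3 -1.4  0.2  1.4 -5.4  4.4  2.1  0.1  3.3]
[ 0.6334 -0.0541  1.6277  1.7875] 17.29 [-1.4 -4.2 -0.1  0.3 -1.4  0.2  1.4 -5.4  4.4  2.1  0.1  3.3]
[ 0.6334 -0.0541  1.6277  1.7875] 17.29 [-1.4 -4.2 -0.1  0.3 -1.4  0.2  1.4 -5.4  4.4  2.1  0.1  3.3]
```

Call:
send_rows(motion="0 -4.5 -0.6 2 -0.055; 0 -9.4 -1.2 4 -0.055; 0 -9.4 -1.2 8 -0.055; 0 -9.4 -1.2 10 -0.055; 0 -9.4 -1.2 10 -0.055")

```text
clock: 3.4
eef_pos: [0.6003, -0.1843, 0.1275]
tool_rot: [0.691, 0.723, -0.002, -0.004]
ft_force: [-0.7, 0.5, 0.1]
grip_width: 0.0425
grasp_force: 0.0
```

Run:
```python
from h import *
M=model('wrist'); im=snap('wrist','w2.png'); o=bot.get_obs(); print(o['eef_pos'],o['grip_width'],o['ft_force'])
for r in boxes_of('wrist','crank_handle')[:3]:
  c=r['rect']; print(r['conf'],np.round(c,1)); print([at_z('wrist',(c[0],c[1]+k*c[3]/2),.0625,M).round(4) for k in(-1,0,1)])
cv2.imwrite('pics/w2b.png',cv2.cvtColor(cv2.resize(im,(800,500)),cv2.COLOR_RGB2BGR))
```

```text
[ 0.60201463 -0.1843154   0.13002895] 0.04274040879201948 [0.28403672 0.58481217 1.0725652 ]
0.86 [333.8 210.   20.1  67.4]
[array([ 0.6068, -0.1561,  0.0625]), array([ 0.6081, -0.1799,  0.0625]), array([ 0.6095, -0.2052,  0.0625])]
```

View pics/w2b.png

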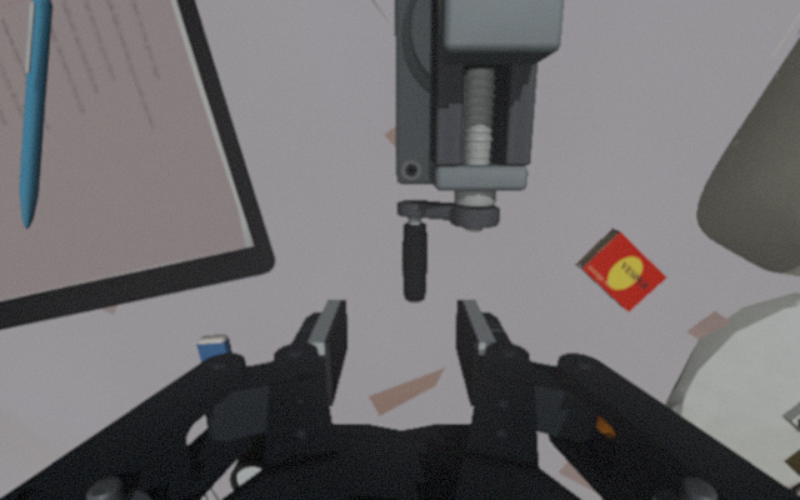

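Wrist view: handle bar from (414,224) to (414,300), between the open pads laterally; hub at (480,212). I'll fix the crank angle using both views.

Run:
```python
from h import *
from scipy.optimize import least_squares
K,D,T2=model('wrist'); M1=(K,D,np.load('Mw1.npy')); M2=(K,D,T2); np.save('Mw2.npy',T2)
s=1.25
def W(p,x,y,z):
    c,n=np.cos(p[2]),np.sin(p[2]); return [p[0]+c*x-n*y,p[1]+n*x+c*y,z]
def res(p):
    y,z=.035*np.sin(p[3]),.07+.035*np.cos(p[3])
    H=[W(p,-.0985,y,z),W(p,-.1445,y,z)]
    F=[W(p,.088,.042,.008),W(p,.088,-.042,.008),W(p,-.088,-.042,.008),W(p,-.088,.042,.008)]
    a=proj('wrist',H+F,M1)*s-np.array([[390.5,307],[393,352],[368,81],[462,80],[463,266],[382,270]])
    b=proj('wrist',H+[F[3]],M2)*s-np.array([[414.5,224],[414.5,300],[397,183]])
    return np.concatenate([a.ravel(),b.ravel(),(np.array(proj('wrist',[W(p,-.09,0,.07)],M2)*s)-[[478,212]])[:,0]])
f=least_squares(res,[.633,-.055,1.62,1.8],loss='soft_l1',f_scale=2); print(f.x.round(4),f.fun.round(1), np.sqrt(np.diag(np.linalg.inv(f.jac.T@f.jac))).round(4))
p=f.x;print('handle',W(p,-.1255,.035*np.sin(p[3]),.07+.035*np.cos(p[3])),'hub',W(p,-.1255,0,.07))
```

```text
[ 0.6348 -0.0531  1.6396  1.4785] [ 0.5  1.2  2.4  5.  -0.8  0.1  1.4 -6.7  6.6 -0.   2.6  2.1 -3.3 -6.3
 -2.  -0.7  1.   2.2 -1.1] [0.0004 0.0005 0.0041 0.0521]
handle [np.float64(0.6086654067320171), np.float64(-0.1806752788221298), np.float64(0.07322670308749782)] hub [np.float64(0.6434339591363446), np.float64(-0.17828025253988067), 0.07]
```

Call:
send_rows(motion="0 0 0.5 4 0; 0 0 0.5 8.1 0; 0 0 0.5 8.1 0; 0 0 0.5 8.1 0")

```text
clock: 3.9
eef_pos: [0.6092, -0.1836, 0.0519]
tool_rot: [0.69, 0.724, 0.0, 0.0]
ft_force: [-0.0, 0.7, 0.8]
grip_width: 0.0427
grasp_force: 0.0
```

Run:
```python
from h import *
im=snap('wrist','w3.png'); o=bot.get_obs(); print(o['eef_pos'],o['grip_width'],o['ft_force'],o['joint_pos'].round(3))
a=im[100:340,200:440];cv2.imwrite('pics/w3b.png',cv2.cvtColor(cv2.resize(a,(480,480)),cv2.COLOR_RGB2BGR))
```

```text
[ 0.61044977 -0.18405949  0.05330457] 0.042950424421183866 [-0.32185978 -0.75480623  0.16094189] [-0.293  0.627  0.123  1.062  0.     1.23 ]
```

View pics/w3b.png

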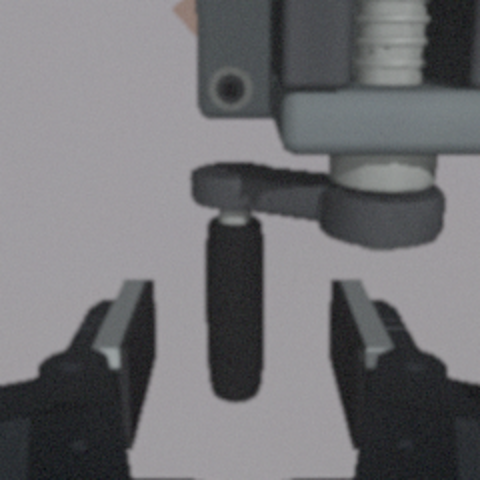

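The view shows the bar hanging between the pads, about 2 mm left of centre, with the hub boss up and to the right. The angle is a little past level. I'll lower slightly and grip.

Call:
send_rows(motion="0 0 -0.2 0.8 0; 1 0 -0.2 0.8 0; 1 0 -0.2 0.8 0; 1 0 -0.2 0.8 0; 1 0 -0.2 0.8 0")

```text
clock: 4.45
eef_pos: [0.6075, -0.184, 0.0433]
tool_rot: [0.69, 0.724, 0.001, 0.001]
ft_force: [1.6, -0.1, 3.1]
grip_width: 0.0128
grasp_force: 58.5
```

Call:
send_rows(motion="1 0 0 0 0; 1 0 0 0 0")

```text
clock: 4.65
eef_pos: [0.6076, -0.184, 0.0431]
tool_rot: [0.69, 0.724, 0.001, 0.001]
ft_force: [2.9, 0.6, 3.8]
grip_width: 0.0129
grasp_force: 58.6
```

Call:
send_rows(motion="1 0 0.07 0.3 0; 1 0 0.17 0.6 0; 1 0 0.3 1 0; 1 0 0.3 1 0")

```text
clock: 5.05
eef_pos: [0.6144, -0.1837, 0.0346]
tool_rot: [0.69, 0.724, 0.003, 0.004]
ft_force: [8.2, 1.9, 5.1]
grip_width: 0.0127
grasp_force: 59.2
```

Call:
send_rows(motion="1 0 0.95 0.26 0; 1 0 1.58 0.56 0; 1 0 2.26 0.73 0; 1 0 2.95 0.75 0; 1 0 3.3 0.72 0")

```text
clock: 5.55
eef_pos: [0.6422, -0.1822, 0.0257]
tool_rot: [0.69, 0.724, -0.001, -0.0]
ft_force: [-3.5, 0.3, 11.7]
grip_width: 0.0128
grasp_force: 59.7
```

Call:
send_rows(motion="1 0 0 0 0; 1 0 0 0 0")

```text
clock: 5.75
eef_pos: [0.6424, -0.1822, 0.0257]
tool_rot: [0.69, 0.724, -0.0, -0.0]
ft_force: [-0.3, 1.0, 9.6]
grip_width: 0.0125
grasp_force: 59.5
```

Run:
```python
import numpy as np
q0=3.3
while q0<18.8:
    r=[]
    for k in range(1,6):
        q=min(q0+.5*k,18.95); r.append("1 0 %.2f %.2f 0"%(-3.5*(np.sin(q)-np.sin(q0)),-3.5*(np.cos(q)-np.cos(q0))))
    print('; '.join(r), '| end x %.4f z %.4f'%(.6382-.035*np.sin(q),.0604+.035*np.cos(q))); q0+=2.5
```

```text
1 0 1.59 -0.69 0; 1 0 2.65 -2.05 0; 1 0 2.93 -3.76 0; 1 0 2.36 -5.40 0; 1 0 1.07 -6.56 0 | end x 0.6545 z 0.0914
1 0 -1.68 -0.40 0; 1 0 -3.36 0.06 0; 1 0 -4.60 1.26 0; 1 0 -5.12 2.91 0; 1 0 -4.78 4.61 0 | end x 0.6066 z 0.0453
1 0 1.11 1.33 0; 1 0 2.72 1.96 0; 1 0 4.44 1.75 0; 1 0 5.84 0.73 0; 1 0 6.59 -0.83 0 | end x 0.6725 z 0.0536
1 0 -0.09 -1.73 0; 1 0 -1.01 -3.20 0; 1 0 -2.51 -4.06 0; 1 0 -4.24 -4.09 0; 1 0 -5.78 -3.28 0 | end x 0.6148 z 0.0864
1 0 -0.96 1.44 0; 1 0 -1.11 3.17 0; 1 0 -0.42 4.75 0; 1 0 0.95 5.81 0; 1 0 2.67 6.08 0 | end x 0.6414 z 0.0255
1 0 1.63 -0.58 0; 1 0 2.78 -1.87 0; 1 0 3.18 -3.56 0; 1 0 2.71 -5.23 0; 1 0 1.51 -6.47 0 | end x 0.6565 z 0.0902
1 0 -1.65 -0.51 0; 1 0 -2.18 -0.50 0; 1 0 -2.18 -0.50 0; 1 0 -2.18 -0.50 0; 1 0 -2.18 -0.50 0 | end x 0.6347 z 0.0952
```

Call:
send_rows(motion="1 0 1.59 -0.69 0; 1 0 2.65 -2.05 0; 1 0 2.93 -3.76 0; 1 0 2.36 -5.40 0; 1 0 1.07 -6.56 0")

```text
clock: 6.25
eef_pos: [0.6559, -0.1816, 0.0908]
tool_rot: [0.69, 0.724, 0.001, 0.002]
ft_force: [3.1, 0.6, 0.4]
grip_width: 0.0123
grasp_force: 59.9
```

Tracking well with low forces.

Call:
send_rows(motion="1 0 -1.68 -0.40 0; 1 0 -3.36 0.06 0; 1 0 -4.60 1.26 0; 1 0 -5.12 2.91 0; 1 0 -4.78 4.61 0")

```text
clock: 6.75
eef_pos: [0.6065, -0.184, 0.0445]
tool_rot: [0.69, 0.724, 0.001, 0.001]
ft_force: [9.8, 1.6, 6.1]
grip_width: 0.0123
grasp_force: 61.0
```

Call:
send_rows(motion="1 0 1.11 1.33 0; 1 0 2.72 1.96 0; 1 0 4.44 1.75 0; 1 0 5.84 0.73 0; 1 0 6.59 -0.83 0")

```text
clock: 7.25
eef_pos: [0.6706, -0.1809, 0.049]
tool_rot: [0.69, 0.724, -0.002, -0.002]
ft_force: [2.2, -1.7, -3.7]
grip_width: 0.0127
grasp_force: 59.8
```

Call:
send_rows(motion="1 0 -0.09 -1.73 0; 1 0 -1.01 -3.20 0; 1 0 -2.51 -4.06 0; 1 0 -4.24 -4.09 0; 1 0 -5.78 -3.28 0")

```text
clock: 7.75
eef_pos: [0.6139, -0.1836, 0.0867]
tool_rot: [0.69, 0.724, 0.0, 0.001]
ft_force: [7.1, 0.1, -6.1]
grip_width: 0.0127
grasp_force: 59.5
```

Call:
send_rows(motion="1 0 -0.96 1.44 0; 1 0 -1.11 3.17 0; 1 0 -0.42 4.75 0; 1 0 0.95 5.81 0; 1 0 2.67 6.08 0")

```text
clock: 8.25
eef_pos: [0.6407, -0.1822, 0.025]
tool_rot: [0.69, 0.724, -0.0, -0.0]
ft_force: [-3.9, 0.7, 24.0]
grip_width: 0.0123
grasp_force: 62.9
```

Call:
send_rows(motion="1 0 1.63 -0.58 0; 1 0 2.78 -1.87 0; 1 0 3.18 -3.56 0; 1 0 2.71 -5.23 0; 1 0 1.51 -6.47 0")

```text
clock: 8.75
eef_pos: [0.6582, -0.1815, 0.0893]
tool_rot: [0.69, 0.724, 0.001, 0.002]
ft_force: [2.4, 0.5, -0.6]
grip_width: 0.0127
grasp_force: 60.1
```

Call:
send_rows(motion="1 0 -1.65 -0.51 0; 1 0 -2.18 -0.50 0; 1 0 -2.18 -0.50 0; 1 0 -2.18 -0.50 0; 1 0 -2.18 -0.50 0")

```text
clock: 9.25
eef_pos: [0.6374, -0.1826, 0.0957]
tool_rot: [0.69, 0.724, 0.002, 0.003]
ft_force: [7.8, 0.7, 5.4]
grip_width: 0.0122
grasp_force: 60.9
```

Call:
send_rows(motion="0 0 0 0 0; 0 0 0 0 0; 0 0 0 -4.5 0; 0 0 0 -9 0; 0 0 0 -13 0")

```text
clock: 9.75
eef_pos: [0.6319, -0.1826, 0.2243]
tool_rot: [0.69, 0.724, -0.001, -0.002]
ft_force: [1.2, 0.1, -0.0]
grip_width: 0.0429
grasp_force: 0.0
```

Call:
send_rows(motion="-1 4.5 -0.5 0 0; -1 9 -1 0 0; -1 13.5 -1.5 0 0; -1 18 -2 0 0; -1 22.5 -2.5 0 0")

```text
clock: 10.25
eef_pos: [0.5957, 0.042, 0.2228]
tool_rot: [0.69, 0.724, -0.002, -0.001]
ft_force: [0.8, 0.1, -0.1]
grip_width: 0.0852
grasp_force: 0.0
```

Call:
send_rows(motion="-1 4.5 -0.5 0 0; -1 9 -1 0 0; -1 13.5 -1.5 0 0; -1 18 -2.1 0 0; -1 18 -2.1 0 0")

```text
clock: 10.75
eef_pos: [0.5654, 0.2246, 0.2224]
tool_rot: [0.687, 0.726, -0.002, -0.002]
ft_force: [-0.6, -0.3, -1.1]
grip_width: 0.0853
grasp_force: 0.0
```

Run:
```python
from h import *
import time
M=model('wrist'); im=snap('wrist','w4.png'); o=bot.get_obs(); print(o['clock'],o['eef_pos'],o['tool_rot'],o['ft_force'],o['joint_pos'].round(3))
np.save('Mw4.npy',M[2])
for r in boxes_of('wrist','label_holder')[:3]:
  c=r['rect']; print(r['conf'],np.round(c,1), at_z('wrist',c[:2],.004,M).round(4))
cv2.imwrite('pics/w4b.png',cv2.cvtColor(cv2.resize(im,(800,500),interpolation=cv2.INTER_CUBIC),cv2.COLOR_RGB2BGR))
```

```text
10.8 [0.56603059 0.22194679 0.22250674] [ 0.6881275   0.72558535 -0.00239022 -0.00085476] [ 0.44769976 -0.5938803  -0.84742392] [ 0.374  0.467  0.309  1.418 -0.     1.892]
0.86 [338.5 250.1  92.7  81.2] [0.5911 0.1297 0.004 ]
0.66 [340.  147.8  76.4  70.8] [0.5839 0.2571 0.004 ]
```

View pics/w4b.png

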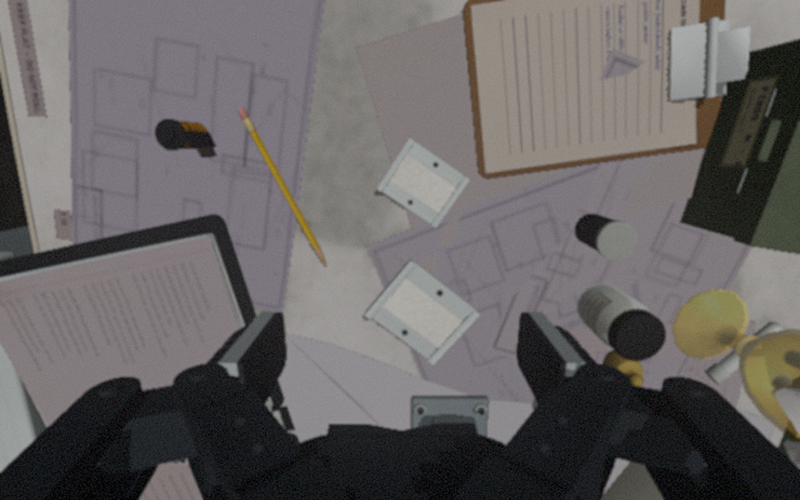

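The small holder shows corners at (376,192), (410,140), (469,183), (432,227). The channels run along its upper-right and lower-left edges. The big look-alike is at (422,312).

Run:
```python
from h import *
K,D,_=model('wrist'); T=np.load('Mw4.npy'); M=(K,D,T)
im=cv2.imread('pics/w4.png'); x0,y0=295,105; c=im[y0:190,x0:385]
C=np.array([at_z('wrist',(u/1.25,v/1.25),.006,M)[:2] for u,v in[(376,192),(410,140),(469,183),(432,227)]])
print(C.round(4)); e=[np.linalg.norm(C[i]-C[(i+1)%4]) for i in range(4)];print(np.round(e,4))
# minAreaRect on the light pixels
hsv=cv2.cvtColor(c,cv2.COLOR_BGR2GRAY); 
_,m=cv2.threshold(cv2.GaussianBlur(hsv,(3,3),0),0,255,cv2.THRESH_OTSU)
cs,_=cv2.findContours(m,cv2.RETR_EXTERNAL,cv2.CHAIN_APPROX_NONE); k=max(cs,key=cv2.contourArea)[:,0]+[x0,y0]
P=np.array([at_z('wrist',p,.006,M)[:2] for p in k]); r=cv2.minAreaRect((P*1000).astype(np.float32)); print(r)
ctr=C.mean(0); dx=(C[2]-C[1])+(C[3]-C[0]); yaw=np.arctan2(-dx[1],-dx[0]); print(ctr,'yaw',yaw)
print(model('wrist')[2][:3,3],R.from_quat(bot.get_obs()['tool_rot']).as_matrix().round(4)[:,0],bot.get_obs()['eef_pos'])
```

```text
[[0.5392 0.2483]
 [0.5677 0.296 ]
 [0.6238 0.2612]
 [0.5931 0.2184]]
[0.0556 0.0661 0.0527 0.0616]
((581.801025390625, 258.5161437988281), (53.28242111206055, 66.2355728149414), 59.46538162231445)
[0.58097305 0.25594843] yaw 2.6099032158322633
[0.56331909 0.28816807 0.36512101] [-0.0505  0.9987 -0.0023] [0.56666629 0.22027691 0.22274929]
```

Call:
send_rows(motion="-0.8 1.9 0.9 2 0.145; -0.8 3.7 1.7 6 0.29; -0.8 3.7 1.7 10 0.435; -0.8 3.7 1.7 12 0.58; -0.8 3.7 1.7 12 0.58")

```text
clock: 11.35
eef_pos: [0.5802, 0.2541, 0.0993]
tool_rot: [0.869, 0.495, -0.006, -0.0]
ft_force: [0.3, -0.4, -0.9]
grip_width: 0.0769
grasp_force: 0.0
```

Run:
```python
from h import *
M=model('wrist'); im=snap('wrist','w5.png'); o=bot.get_obs(); print(o['clock'],o['eef_pos'],o['tool_rot'],o['grip_width'],o['joint_pos'].round(3))
for r in boxes_of('wrist','label_holder')[:2]:
  c=r['rect']; print(r['conf'],np.round(c,1), at_z('wrist',c[:2],.006,M).round(4))
c=proj('wrist',[.5818,.2585,.006],M)[0]; print('pred',c)
P=proj('wrist',[[o['eef_pos'][0]+.033*np.cos(a)*k,o['eef_pos'][1]+.033*np.sin(a)*k,.006] for a in[-.53] for k in(-1,1)],M);print(P)
x0,y0=int(c[0])-90,int(c[1])-80
a=im[max(y0,0):y0+160,x0:x0+180]; print(x0,y0)
cv2.imwrite('pics/w5b.png',cv2.cvtColor(cv2.resize(a,None,fx=3.5,fy=3.5,interpolation=cv2.INTER_CUBIC),cv2.COLOR_RGB2BGR))
```

```text
11.4 [0.58194357 0.25502383 0.10215377] [ 8.67967287e-01  4.96611190e-01 -3.17869603e-03 -1.04552149e-04] 0.07672252890786802 [ 0.413  0.589  0.192  1.18  -0.     2.515]
0.88 [319.2 196.4  88.2  63.5] [0.5807 0.2598 0.006 ]
0.81 [383.9 309.6  69.1  75.8] [0.577  0.1426 0.006 ]
pred [321.21915497 197.07327   ]
[[281.71184257 200.79307351]
 [365.61772327 200.52077622]]
231 117
```

View pics/w5b.png

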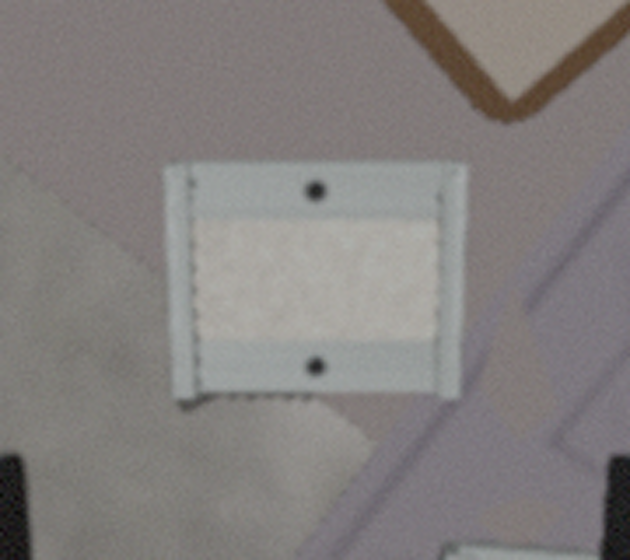

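Channels are left and right, the pads are symmetric about the holder, and yaw is aligned. Descending.

Call:
send_rows(motion="-0.8 0.3 -0.1 4 0; -0.8 0.3 -0.1 8 0; -0.8 0.3 -0.1 9.4 0; -0.8 0.3 -0.1 9.8 0; -0.8 0.3 -0.1 9.8 0")

```text
clock: 11.95
eef_pos: [0.5851, 0.2607, 0.0081]
tool_rot: [0.868, 0.496, 0.001, 0.0]
ft_force: [0.1, -0.4, -0.1]
grip_width: 0.0768
grasp_force: 0.0
```

Call:
send_rows(motion="-0.8 0 0 0.2 0; -0.8 0 0 0.3 0; -0.8 0 0 0.3 0")

```text
clock: 12.25
eef_pos: [0.5848, 0.261, 0.0049]
tool_rot: [0.868, 0.496, 0.001, 0.0]
ft_force: [-0.2, 0.6, 0.9]
grip_width: 0.0771
grasp_force: 0.0
```

Call:
send_rows(motion="-0.8 -0.3 -0.1 0.3 0; -0.8 -0.3 -0.1 0.5 0; -0.8 -0.3 -0.1 0.5 0")

```text
clock: 12.55
eef_pos: [0.581, 0.2583, -0.0019]
tool_rot: [0.868, 0.496, -0.001, -0.0]
ft_force: [0.3, 0.3, 0.8]
grip_width: 0.0767
grasp_force: 0.0
```

Call:
send_rows(motion="-0.8 0 0 0.2 0; -0.8 0 0 0.3 0; -0.8 0 0 0.3 0")

```text
clock: 12.85
eef_pos: [0.5815, 0.2585, -0.0047]
tool_rot: [0.868, 0.496, -0.0, -0.0]
ft_force: [0.4, -0.9, 0.2]
grip_width: 0.0768
grasp_force: 0.0
```

Call:
send_rows(motion="-0.8 0 0 0.2 0; 0 0 0 0.2 0; 0 0 0 0.2 0; 0 0 0 0.2 0; 0 0 0 0.2 0")

```text
clock: 13.35
eef_pos: [0.5821, 0.2588, -0.0058]
tool_rot: [0.868, 0.496, 0.001, 0.0]
ft_force: [-0.4, 0.5, 4.0]
grip_width: 0.0642
grasp_force: 68.6
```

Call:
send_rows(motion="0.2 0 0 0 0; 0.2 0 0 0 0")

```text
clock: 13.55
eef_pos: [0.5821, 0.2588, -0.0058]
tool_rot: [0.868, 0.496, 0.001, 0.0]
ft_force: [-0.6, 0.2, 5.3]
grip_width: 0.0641
grasp_force: 69.2
```

Call:
send_rows(motion="0.2 0 0 -2 0; 0.2 0 0 -5 0; 0.2 0 0 -9 0; 0.2 0 0 -13 0; 0.2 0 0 -17 0")

```text
clock: 14.05
eef_pos: [0.5807, 0.2582, 0.1638]
tool_rot: [0.868, 0.496, -0.001, -0.0]
ft_force: [1.4, 0.2, -0.7]
grip_width: 0.0639
grasp_force: 66.2
```

Call:
send_rows(motion="0.2 -3.2 2.7 0 -0.1; 0.2 -6.6 5.5 0 -0.22; 0.2 -10 8.3 0 -0.34; 0.2 -13.4 11.1 0 -0.46; 0.2 -16.8 14 0 -0.587")

```text
clock: 14.55
eef_pos: [0.6163, 0.0412, 0.1626]
tool_rot: [0.685, 0.728, -0.001, -0.001]
ft_force: [0.3, 0.9, -0.1]
grip_width: 0.0639
grasp_force: 66.2
```

Call:
send_rows(motion="0.2 -3.9 0.4 0 0; 0.2 -7.8 0.8 0 0; 0.2 -7.8 0.8 0 0; 0.2 -7.8 0.8 0 0")

```text
clock: 14.95
eef_pos: [0.6286, -0.0357, 0.1624]
tool_rot: [0.688, 0.725, -0.001, -0.001]
ft_force: [-0.6, 0.0, -0.8]
grip_width: 0.0639
grasp_force: 66.2
```

Run:
```python
from h import *
M=model('wrist'); im=snap('wrist','w6.png'); o=bot.get_obs(); print(o['clock'],o['eef_pos'],R.from_quat(o['tool_rot']).as_matrix().round(4)[:,0],o['grip_width'])
p0=np.array([.6382,-.1825]);a=1.625;u=np.array([np.cos(a),np.sin(a)]);v=np.array([-u[1],u[0]]);O=p0+u*(.0545+.0+.0735)
print('O',O)
def W(x,y,z): return [*(O+u*x+v*y),z]
P=[W(.053,.022,.1),W(.053,-.022,.1),W(.06,.022,.116),W(.06,-.022,.116),W(.088,.042,.008),W(.088,-.042,.008),W(.06,.0,.116)]
uv=proj('wrist',P,M);print(uv.round(1))
b=im.copy()
for q in uv: cv2.circle(b,tuple(int(i) for i in q),2,(255,0,0),-1)
cv2.imwrite('pics/w6b.png',cv2.cvtColor(cv2.resize(b[0:330,180:460],None,fx=1.8,fy=1.8,interpolation=cv2.INTER_CUBIC),cv2.COLOR_RGB2BGR))
```

```text
15.0 [ 0.6286517  -0.03457894  0.16259235] [-5.450e-02  9.985e-01  8.000e-04] 0.06385089818089836
O [ 0.63126533 -0.05468799]
[[291.1 168.1]
 [357.3 168. ]
 [288.3 161. ]
 [360.6 160.9]
 [277.9 114.3]
 [369.  114.1]
 [324.5 160.9]]
```

View pics/w6b.png

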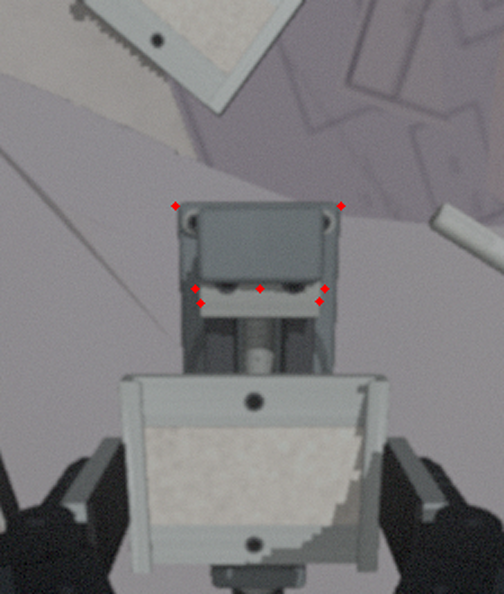

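The holder is gripped square, with its front edge at row 377 of the crop. The lip's free edge is at row 317, a little nearer than predicted. Laterally it is centred.

Run:
```python
from h import *
M=model('wrist'); f=lambda u,v,z: at_z('wrist',(u/1.8+180,v/1.8),z,M).round(4)
for z in(.1,.105): print('lip',z,f(200,317,z),f(320,317,z))
print('block',f(198,281,.116),f(323,281,.116),f(199,208,.116),f(324,208,.116))
print('holder front',f(121,377,.173),f(388,377,.173),'rear',f(135,570,.173),f(375,570,.173))
print('foot',f(181,204,.005),f(338,204,.005))
```

```text
lip 0.1 [ 0.6065 -0.0073  0.1   ] [ 0.6511 -0.0049  0.1   ]
lip 0.105 [ 0.607  -0.0064  0.105 ] [ 0.6505 -0.004   0.105 ]
block [0.6069 0.0081 0.116 ] [0.649  0.0104 0.116 ] [0.6066 0.0319 0.116 ] [0.6473 0.0341 0.116 ]
holder front [ 0.5939 -0.0091  0.173 ] [ 0.6598 -0.0056  0.173 ] rear [ 0.5971 -0.0644  0.173 ] [ 0.6628 -0.0608  0.173 ]
foot [0.5865 0.0329 0.005 ] [0.6676 0.0373 0.005 ]
```

Call:
send_rows(motion="0.2 -0.3 0.1 0 0; 0.2 -0.3 0.1 3 0; 0.2 -0.3 0.1 6 0; 0.2 -0.3 0.1 7.4 0; 0.2 -0.3 0.1 7.4 0")

```text
clock: 15.5
eef_pos: [0.6281, -0.036, 0.0865]
tool_rot: [0.687, 0.727, -0.002, -0.002]
ft_force: [-0.7, -0.2, -1.0]
grip_width: 0.064
grasp_force: 66.2
```

Call:
send_rows(motion="0.2 0 0 0.15 0; 0.2 0 0 0.3 0; 0.2 0 0 0.3 0")

```text
clock: 15.8
eef_pos: [0.6313, -0.0374, 0.0878]
tool_rot: [0.687, 0.726, 0.001, 0.001]
ft_force: [0.1, 0.4, -0.0]
grip_width: 0.064
grasp_force: 66.2
```

Call:
send_rows(motion="0.2 0 0 0.1 0; 0.2 0 0 0.2 0; 0.2 0 0 0.2 0; 0.2 0 0 0.2 0")

```text
clock: 16.2
eef_pos: [0.6305, -0.0377, 0.0847]
tool_rot: [0.687, 0.726, 0.0, 0.0]
ft_force: [-0.3, 0.6, -1.2]
grip_width: 0.064
grasp_force: 66.2
```

Call:
send_rows(motion="0.2 0 0 0.1 0; 0.2 0 0 0.2 0; 0.2 0 0 0.2 0; 0.2 0 0 0.2 0")

```text
clock: 16.6
eef_pos: [0.6304, -0.0376, 0.0825]
tool_rot: [0.687, 0.726, -0.0, -0.0]
ft_force: [0.1, 0.8, -0.7]
grip_width: 0.0637
grasp_force: 66.2
```

Call:
send_rows(motion="0.2 0 0 0.05 0; 0.2 0 0 0.1 0; 0.2 0 0 0.1 0; 0.2 0 0 0.1 0")

```text
clock: 17.0
eef_pos: [0.6306, -0.0376, 0.0821]
tool_rot: [0.687, 0.726, 0.0, 0.0]
ft_force: [-1.9, 0.2, 3.5]
grip_width: 0.064
grasp_force: 66.6
```

Call:
send_rows(motion="0.2 0 0 0.05 0; 0.2 0 0 0.1 0; 0.2 0 0 0.1 0; 0.2 0 0 0.1 0")

```text
clock: 17.4
eef_pos: [0.6306, -0.0376, 0.0821]
tool_rot: [0.687, 0.726, 0.0, 0.0]
ft_force: [-2.4, 0.6, 7.7]
grip_width: 0.064
grasp_force: 67.2
```

Call:
send_rows(motion="0.2 0.2 0 -0.1 0; 0.2 0.4 0 -0.1 0; 0.2 0.6 0 -0.1 0; 0.2 0.8 0 -0.1 0; 0.2 0.8 0 -0.1 0")

```text
clock: 17.9
eef_pos: [0.6307, -0.0297, 0.0821]
tool_rot: [0.687, 0.726, 0.0, 0.001]
ft_force: [1.1, -1.9, 4.7]
grip_width: 0.0642
grasp_force: 66.8
```

Call:
send_rows(motion="0.2 0.1 0 0 0; 0.2 0.2 0 0 0; 0.2 0.3 0 0 0; 0.2 0.3 0 0 0")

```text
clock: 18.3
eef_pos: [0.6305, -0.0268, 0.0821]
tool_rot: [0.687, 0.726, 0.0, 0.001]
ft_force: [0.0, -2.8, 4.8]
grip_width: 0.0641
grasp_force: 66.8
```

Call:
send_rows(motion="0.2 0.1 0 0 0; 0.2 0.2 0 0 0; 0.2 0.2 0 0 0; 0.2 0.2 0 0 0")

```text
clock: 18.7
eef_pos: [0.6304, -0.0267, 0.0821]
tool_rot: [0.688, 0.726, -0.001, 0.002]
ft_force: [1.0, -5.8, 5.0]
grip_width: 0.0642
grasp_force: 66.8
```

Call:
send_rows(motion="0.2 0.1 0 0 0; 0.2 0.2 0 0 0; 0.2 0.2 0 0 0; 0.2 0.2 0 0 0")

```text
clock: 19.1
eef_pos: [0.6304, -0.0266, 0.0821]
tool_rot: [0.689, 0.725, -0.002, 0.003]
ft_force: [0.4, -11.4, 5.1]
grip_width: 0.0637
grasp_force: 66.7
```

Run:
```python
from h import *
M=model('wrist'); im=snap('wrist','w7.png'); o=bot.get_obs(); print(o['clock'],o['eef_pos'],R.from_quat(o['tool_rot']).as_matrix().round(4).tolist(),o['ft_force'],o['ft_torque'])
cv2.imwrite('pics/w7b.png',cv2.cvtColor(cv2.resize(im[60:330,180:460],None,fx=2.2,fy=2.2,interpolation=cv2.INTER_CUBIC),cv2.COLOR_RGB2BGR))
e=o['eef_pos']; u=np.array([-.055,.9985]); v=np.array([-u[1],u[0]])
for d in(.017,.020,.022,.027): print(d,[((proj('wrist',[*(e[:2]+u*d+v*y),z],M)[0]-[180,60])*2.2).round(0).tolist() for y in(-.02,.02) for z in(.092,.1)])
```

```text
19.15 [ 0.63038521 -0.02665043  0.08212889] [[-0.0519, 0.9987, 0.0017], [0.9986, 0.0519, -0.0071], [-0.0072, 0.0013, -1.0]] [ -0.13396437 -11.40308756   5.22144964] [-2.30512137 -0.04918502 -0.01043274]
0.017 [[409.0, 376.0], [415.0, 391.0], [216.0, 377.0], [210.0, 392.0]]
0.02 [[410.0, 362.0], [416.0, 376.0], [215.0, 363.0], [210.0, 377.0]]
0.022 [[410.0, 353.0], [416.0, 367.0], [215.0, 354.0], [209.0, 368.0]]
0.027 [[411.0, 330.0], [417.0, 342.0], [214.0, 331.0], [208.0, 343.0]]
```

View pics/w7b.png

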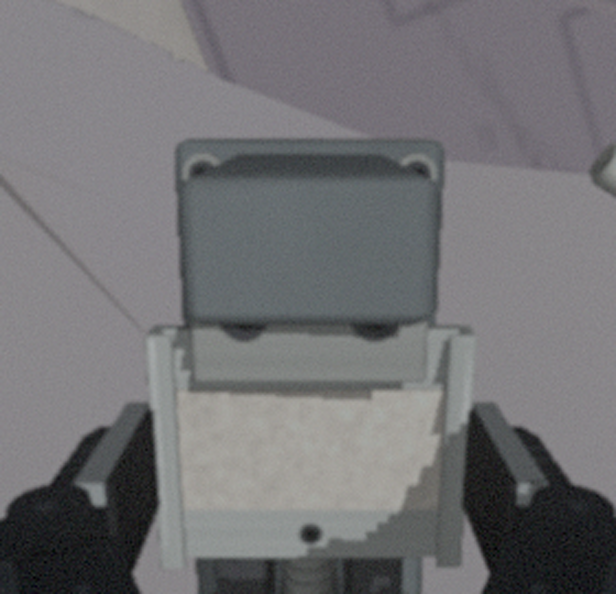

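The holder is under the lip (free edge at row ~382, overlap ~7 mm). The channels straddle the jaw symmetrically, and it sits square and central. I'll press slightly more and check the force holds.

Call:
send_rows(motion="0.2 0.1 0 0 0; 0.2 0.1 0 0 0; 0.2 0.1 0 0 0; 0.2 0.1 0 0 0; 0.2 0.1 0 0 0")

```text
clock: 19.65
eef_pos: [0.6304, -0.0266, 0.0821]
tool_rot: [0.689, 0.725, -0.003, 0.004]
ft_force: [0.8, -14.0, 4.5]
grip_width: 0.0641
grasp_force: 66.7
```

Call:
send_rows(motion="0.2 0 0 0 0; 0.2 0 0 0 0; 0.2 0 0 0 0; 0.2 0 0 0 0; 0.2 0 0 0 0")

```text
clock: 20.15
eef_pos: [0.6304, -0.0266, 0.0822]
tool_rot: [0.689, 0.725, -0.003, 0.004]
ft_force: [0.1, -13.1, 5.1]
grip_width: 0.0638
grasp_force: 66.7
```

```bash
python3 -c "
from workcell import workorder
print(workorder.job_done())"
```

```text
the job is handed in; nothing more can be done
None
```

I wound the vise open until the crank met its stop, and handed in with the label holder under the fixed lip, square and central, still gripped and pressed against the jaw at about 13 N (wrist reading); no verdict came back.

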